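# Lay a lunch tray and draw the milk from the gravity lane

### The arm

A 6-joint arm with a two-finger parallel gripper is mounted at the origin on a cart in front of the work surface, level with it; the furniture and walls round the work are solid. World frame = base frame: x ahead of the robot, y to its left, z up, the work surface at z = 0. Lengths are in mm, angles in rad, forces in N, time in s.
With the tool pointing down it reaches from about 350 to 975 mm from the base axis. Payload 7.1 kg.
Tool frame: the origin (TCP) lies on the mounting face of the last link; the fingertips stand 182 mm ahead of it and the grasp point (between the pads) lies 163 mm ahead of it (ctrl.tcp_to_tips is the distance from the TCP to the fingertips, in mm); z points along the fingers, y is the direction in which the jaws open and shut (so a half turn about z gives the same grasp; the last joint's range is limited). The gripper opens to 88 mm and grips with 3 to 60 N. Pads are 20 mm wide; open, the fingers measure 115 mm over their backs; the gripper's body (75 mm by 178 mm) begins 61 mm behind the grasp point.
Start: joints at [1.187, 0.423, 1.63, -0, 1.089, -0.019], TCP at [222.945, 583.868, 404.675] pointing down, gripper open.
Joint ranges: [-3, 3], [-0.9, 2.11], [0.09, 2.58], [-1.31, 4.45], [0.11, 2.69], [-2.54, 2.54]. Speed limits (rad/s): [2.39, 2.39, 3.01, 3.14, 3.14, 3.14].

### API

Orientations are given as a rotation vector (axis times angle).
In Python, from workcell import ctrl gives the robot as it stands. The module is installed in compiled form; this text tells all that it offers.
- The arm moves only by the tool send_rows, never from a script. Its argument "commands" is a list of rows, each an object with "translation": the shift along the world's x, y, z normalised to -1 to 1, where 1 is 0.1 m, a list of three; "twist": the turn, a rotation vector about the world's x, y, z normalised to -1 to 1, where 1 is 0.5 rad, a list of three. A call has exactly 10 rows; each row is the pose to reach, as a shift and turn from the pose commanded when the call began; what a row does not reach only later rows make up. A row lasts 1/10 s, in which the tool goes at most 50 mm and 8.59 degrees, less where a joint would pass 70% of its speed; a pose out of reach is approached as far as the arm can. A call with a number of a shift or a turn outside -1 to 1 is refused whole. A call with a gripper value outside its range is refused whole. "grip" is the closure, from -1 (fully open) to 1 (shut), set as the call begins (left out, the last holds). The fingers move at their own pace and stop on an object; the grip force is fixed at half the most. Time passes only in rows, so rows that repeat a pose let the fingers close, or fill a call up. It gives the time, the measured TCP pose, the force and the opening at its end, in the units of the state.
- ctrl.get_obs(): the state, without advancing time (a new reading comes with each control period).
- ctrl.get_image(name): name is "scene" or "top"; returns a dict with "img" (480x640x3 uint8, red, green, blue), "intrinsics" (3x3 intrinsics, pixels), "cam_to_world" (4x4, takes a point from camera to world coordinates). Camera axes: x right, y down, z forward; pixel columns grow to the right and rows downward; lengths in mm; the calibration is good to about 2 mm. A picture is of the moment at which its call begins. There is no depth.
- ctrl.close_job(): hands the job in, once; it reports no verdict.
The state is a dict: "t": time; "qpos": joint angles; "qvel": joint speeds; "joint_torque": joint torques, N m; "ee_pos": TCP position; "orientation": TCP orientation; "ft_force": force on the tool from outside, world axes, zero at the start; "moment": the same for the moment, N m; "width": finger opening in mm.
Only numpy, scipy, OpenCV 4.12 (cv2) and the standard library are available. Lean on these libraries where they do the work, as an engineer would, in place of code of your own. Each camera call takes 0.05 s, during which the arm holds its last target. There are 200 camera calls.

### The job

Lay the lunch tray for serving: stand the blue soup cup in the front one of the two square wells to the right of the plate and cover it with its lid so that it stays clean, and stand one milk carton (white over blue) upright in the well right behind the cup. Take the milk from the front of its sloping roller lane, so that the oldest is used first and the next one rolls up to the stop, and leave the green tea cartons alone. Lay the chopsticks in their notches in front of the plate and the cup, along the tray's front edge, thin tips to the left.

Things in the scene. Friction and masses are not known exactly. Their poses are not given: they have to be found in the camera images.
- tray: Sand-brown tray, fixed, 290 (x, away) x 360 mm (y, left); origin under centre. Floor 4 mm up, 14 mm rim. Two 70 mm square wells (inside; ribs 3 mm over floor) centred at (-5,-85) and, behind, (85,-85) mm. Chopstick place along y at (-75,0): rib pairs 30 mm apart inside, 4 mm over floor, at y -98..-72 and 72..98 mm, floor free between. Plate (fixed, 154 mm wide, 18 mm high) at (45,85).
- cup_center (a point): Blue soup cup without handle, open at the top: 60 mm outside diameter with upright sides (lowest 12 mm taper to 53 mm), 68 mm high, wall 4 mm, mouth 52 mm inside, 0.11 kg. Point: on its axis half-way up, 34 mm above its foot; z up. Stands on the table left of the tray.
- lid_center (a point): Blue 65 mm lid of the cup with white knob, 21 mm diameter. A plug below, 47 mm wide (foot 44) and 6 mm deep, drops into the cup's mouth until the flange lies on the rim. Above the plug's foot: flange 6 to 10.5 mm, knob 10.5 to 30.5 mm. Point: on the axis, 20 mm above the plug's foot; seated, 48 mm above the cup's point. Starts left of the tray, on its plug, knob up (cup and lid swap places).
- chopsticks_mid (a point): Pair of brown chopsticks, one rigid thing 239 mm long, 17 mm wide, 7 mm thick, 25 g. Point: the middle, 3.5 mm above the underside; x runs along the sticks to the thin tips, z up. Starts flat on the table, right of and in front of the tray, tips to the left and somewhat toward the robot.
- milk_lane: Gravity lane of the milk, fixed: light-grey channel 204 x 70 mm with free rollers; the left or the right one of two. Origin under its centre, x up the slope away from the robot. Roller plane 40 mm above the table at the origin, falling toward the robot by 0.105 rad; sides stand 13.5 mm and the front stop 22 mm above it. A carton at the stop has its centre at lane (-72, 0, 71) mm.
- tea_lane: Gravity lane of the tea, beside the milk lane and just like it, fixed. It holds three green-and-cream cartons that stay where they are. Origin under its centre, x up the slope.
- milk_front_center (a point): Front milk carton (white above, blue below): box 46 (x, along the lane) x 54 (y, across) x 76 mm high, 0.19 kg. Point: its centre. Stands on the rollers at the stop, leaning 0.105 rad toward the robot with the lane. Its 54 mm sides are free to grip (over 40 mm to the tea cartons); two more milks touch it from behind, their tops 5 and 10 mm higher, and roll forward when it is lifted out.
- milk_second_center (a point): Second milk carton, like the first and right behind it in the lane at the start; it must roll forward to the stop by itself and stand there at the end. Point: its centre.
- tea_front_center (a point): Front tea carton (green, cream top), same size as the milk; stays in its lane. Point: its centre.
Things that resemble listed ones, but are neither listed nor needed, are in the scene too. Leave any red look-alike of the part that bears lid_center alone.

How it is judged:
By the outcome, as a careful person would: the job done as asked, in the order asked, and still so for the second after the job is handed in, with the robot touching nothing.
It also fails if it takes over 115 s, if anything falls off the work surface, if the arm or the gripper's body presses on something with over 40 N, if the wrist force passes 120 N, or if a joint passes its speed limit or range.

## Working session

There is one attempt and no reset: what is moved stays moved. The work goes in short steps, Python scripts to look and compute and a tool call to move; the robot and the scene stay as the last step left them, time stands still between calls to the robot, and variables do not carry over. Pictures are saved under pics/ and viewed, about 12 in all and at most 16, crops included, and the job is handed in when it is done.

Besides the shell and the picture viewer there is one more tool, called after "Emit:" as name([rows], argument=value, ...), one row to a line, values as JSON. send_rows: Moves the arm, as the interface text tells. Its arguments: {"type":"object","properties":{"commands":{"type":"array","items":{"type":"object","properties":{"translation":{"type":"array","items":{"type":"number"}},"twist":{"type":"array","items":{"type":"number"}}}}},"grip":{"type":"number"}},"required":["commands"]}

```bash
mkdir -p pics; cat > h.py <<'E'
import numpy as np, cv2
from workcell import ctrl
def snap(n,f):
    d=ctrl.get_image(n); cv2.imwrite(f'pics/{f}.png',d['img'][:,:,::-1]); np.savez(f'pics/{f}.npz',K=d['intrinsics'],T=d['cam_to_world']); return d
def load(f):
    z=np.load(f'pics/{f}.npz'); return z['K'],z['T']
def px2w(f,u,v,z):
    K,T=load(f); r=T[:3,:3]@np.linalg.solve(K,[u,v,1.]); o=T[:3,3]; return o+r*(z-o[2])/r[2]
def w2px(f,p):
    K,T=load(f); c=T[:3,:3].T@(np.array(p,float)-T[:3,3]); q=K@c; return q[:2]/q[2]
def crop(f,x0,y0,x1,y1,s):
    i=cv2.imread(f'pics/{f}.png')[y0:y1,x0:x1]; cv2.imwrite(f'pics/{f}_c{x0}_{y0}.png',cv2.resize(i,None,fx=s,fy=s,interpolation=cv2.INTER_CUBIC))
E
python3 - <<'E'
from h import *
o=ctrl.get_obs(); print(o)
for n in('scene','top'):
    d=snap(n,n+'0'); print(d['intrinsics'],d['cam_to_world'])
E
```

```text
{'t': 0.0, 'qpos': array([ 1.18699403e+00,  4.23817167e-01,  1.63067740e+00, -2.20919189e-05,
        1.08858293e+00, -1.90002626e-02]), 'qvel': array([-4.34999976e-04, -1.92688188e-03,  8.87345315e-04,  3.22912537e-05,
       -3.12897249e-04,  4.00672886e-04]), 'joint_torque': array([-1.06396954e-03, -5.44604874e+01, -2.73660189e+01,  6.41275733e-02,
        2.27510557e-02, -8.49662433e-05]), 'ee_pos': array([222.85341179, 583.6252239 , 403.92122233]), 'orientation': array([-5.69791116e-01, -3.08920564e+00,  2.29118071e-03]), 'ft_force': array([-0.58295278, -0.51303254,  0.48459481]), 'moment': array([0.01566784, 0.0186103 , 0.01851943]), 'width': 87.73302194738594}
[[513.60848819   0.         324.02042349]
 [  0.         513.60848819 239.6675315 ]
 [  0.           0.           1.        ]] [[ 6.40752244e-01 -5.35963224e-01  5.49709000e-01 -7.93831808e+01]
 [-7.67742947e-01 -4.44780401e-01  4.61238726e-01 -5.51690078e+02]
 [-2.70720523e-03 -7.17574956e-01 -6.96476025e-01  8.63558705e+02]
 [ 0.00000000e+00  0.00000000e+00  0.00000000e+00  1.00000000e+00]]
[[441.06855414   0.         321.3940649 ]
 [  0.         441.06855414 239.77139853]
 [  0.           0.           1.        ]] [[ 1.57684631e-03 -9.94078766e-01  1.08650452e-01  4.16740345e+02]
 [-9.99997719e-01 -1.72407354e-03 -1.26112856e-03 -4.74539337e+01]
 [ 1.44098250e-03 -1.08648215e-01 -9.94079217e-01  1.18166771e+03]
 [ 0.00000000e+00  0.00000000e+00  0.00000000e+00  1.00000000e+00]]
```

View pics/scene0.png

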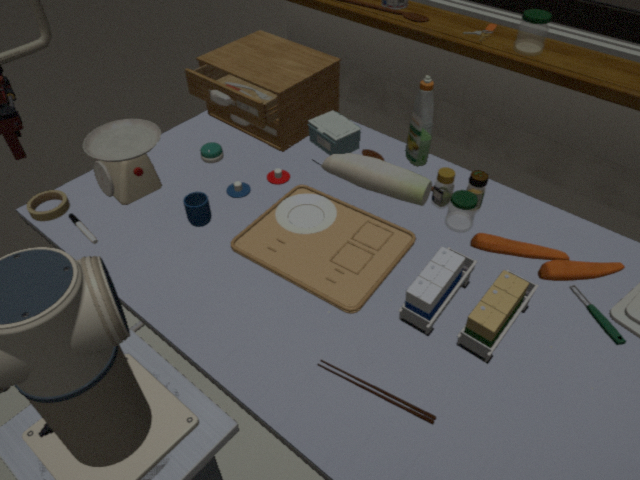

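View pics/top0.png

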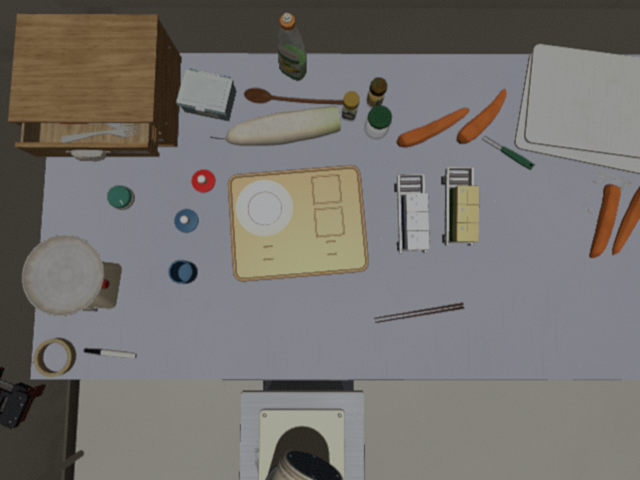

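The scene view shows the cup at (198,209), the blue lid at (238,188) and a red lid at (278,177). The milk lane is at (435,288), with tea on its right at (497,310), and the chopsticks run (320,362)–(433,417). The top view matches it. Next I'll enlarge crops.

```bash
python3 - <<'E'
from h import *
crop('top0',160,160,360,300,4); crop('top0',370,160,490,330,4)
i=cv2.imread('pics/scene0.png')
def c(x0,y0,x1,y1,s):return cv2.resize(i[y0:y1,x0:x1],None,fx=s,fy=s,interpolation=cv2.INTER_CUBIC)
m=np.zeros((600,800,3),np.uint8)
a=c(170,150,300,240,3);m[:270,:390]=a
a=c(390,230,540,360,4)[:520,:];a=cv2.resize(a,(400,347));m[:347,400:]=a
a=c(310,350,440,430,4);a=cv2.resize(a,(390,240));m[280:520,:390]=a
cv2.imwrite('pics/m.png',m)
E
```

```text
(no output)
```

View pics/top0_c160_160.png

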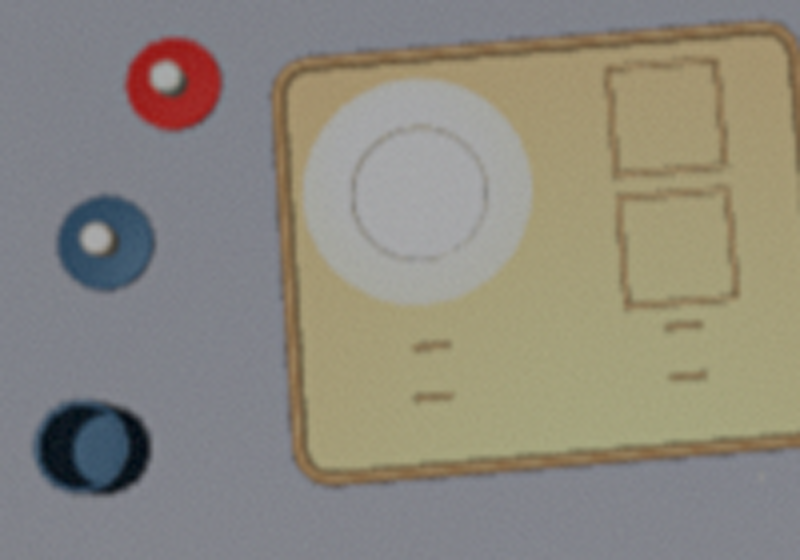

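View pics/top0_c370_160.png

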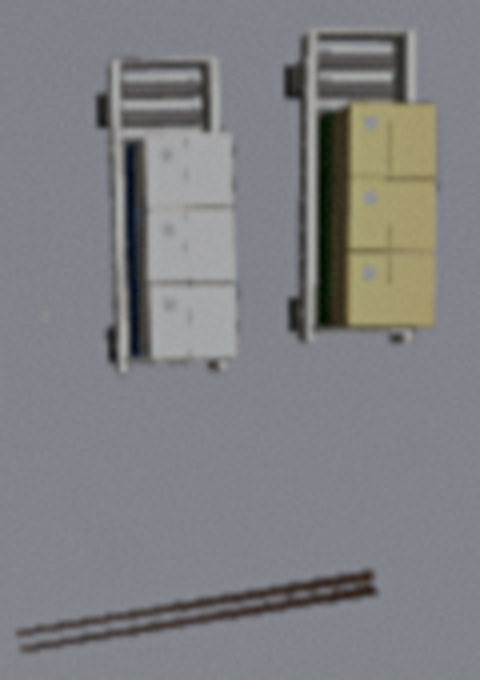

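View pics/m.png

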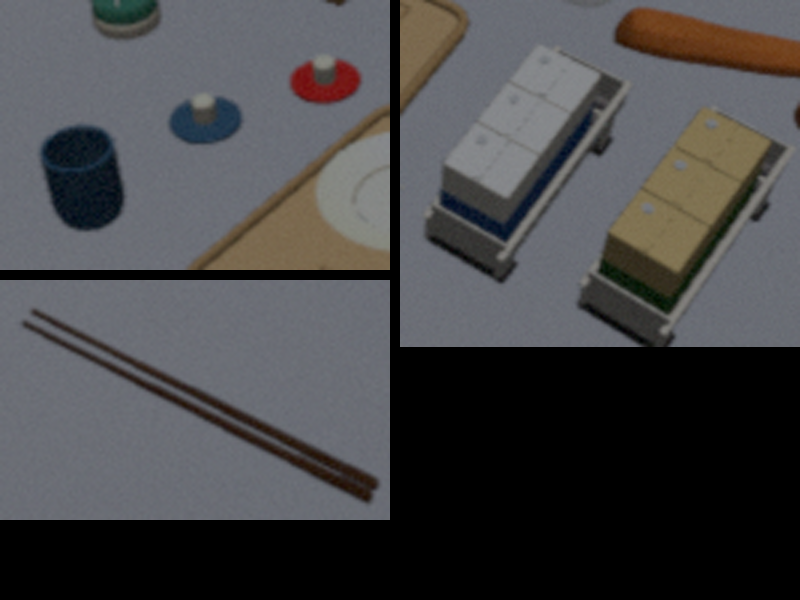

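```bash
cat > m.py <<'E'
from h import *
P=lambda x,y,z:px2w('top0',160+x/4,160+y/4,z)
Q=lambda x,y,z:px2w('top0',370+x/4,160+y/4,z)
S=lambda x,y,z:px2w('scene0',170+x/3,150+y/3,z)
np.set_printoptions(precision=1,suppress=True)
if __name__=='__main__':
    print('cup',P(82,447,68),S(80,147,68)); print('lid',P(106,243,10.5),P(97,237,30.5),S(206,119,10.5),S(203,101,30.5))
    fw,bw=P(677.5,247,7),P(666,118,7); print('wells',fw,bw)
    l,r=(P(432,346,8)+P(433,397,8))/2,(P(684,326,8)+P(688,376,8))/2; print('ribs',l,r,(l+r)/2,np.linalg.norm(l-r))
    # fit tray
    loc=np.array([[-5,-85],[85,-85],[-75,85],[-75,-85],[45,85]]);W=np.array([fw,bw,l,r,P(418,193,22)])[:,:2]
    z=loc@[1,1j];w=W@[1,1j];A=np.c_[z,np.ones(5)];s=np.linalg.lstsq(A,w,rcond=None)[0]
    print('tray yaw',np.angle(s[0]),abs(s[0]),s[1],'res',abs(A@s-w)); s0=s[0]/abs(s[0]);t=w.mean()-s0*z.mean()
    for n,p in dict(front=-5-85j,back=85-85j,chop=-75+0j,chl=-75+85j,chr=-75-85j).items(): print(n,t+s0*p)
    m=[Q(150,283,114),Q(236,284,114),Q(234,358,109),Q(150,357,109)];print('milk top corners',*m,np.mean(m,0))
    print('milk lane side L', Q(115,60,64),Q(124,370,42))
    print('tea', Q(437,252,114),Q(436,326,109))
    c=lambda x,y:px2w('scene0',390+x*600/1600,230+y*600/1600,109)
    sc=lambda x,y,z:px2w('scene0',390+(x-400)*.375,230+y*.375,z)
    print('scene milk', sc(443,165,107),sc(510,192,107),sc(542,123,112),sc(475,98,112))
    a=(Q(18,633,4)+Q(23,649,4))/2;b=(Q(372,574,6)+Q(376,591,6))/2;print('chop tips',a,'butt',b,(a+b)/2,np.linalg.norm(a-b),np.arctan2(*(a-b)[[1,0]]))
    ch=lambda x,y,z:px2w('scene0',310+x/3,350+(y-280)/3,z)
    a=(ch(23,323,4)+ch(33,311,4))/2;b=(ch(377,485,4)+ch(370,498,4))/2;print('scene chop',a,b,(a+b)/2,np.linalg.norm(a-b),np.arctan2(*(a-b)[[1,0]]))
E
python3 m.py
```

```text
cup [456.8 305.9  68. ] [460.  303.4  68. ]
lid [595.4 313.   10.5] [596.4 312.9  30.5] [595.5 309.5  10.5] [595.4 309.7  30.5]
wells [594.  -70.3   7. ] [682.3 -62.6   7. ]
ribs [509.6  93.1   8. ] [523.6 -76.    8. ] [516.6   8.6   8. ] 169.66119380336482
tray yaw 0.0856874825931363 0.996033616540128 (590.9774324238017+14.70679588678297j) res [0.7 0.3 0.6 0.2 0.7]
front (593.2842918758606-70.34038026861033j)
back (682.954088478692-62.6379405767435j)
chop (516.2665903646731+8.356974540389572j)
chl (508.9920639890211+93.04511577639701j)
chr (523.5411167403252-76.33116669561787j)
milk top corners [ 556. -259.  114.] [ 555.4 -311.5  114. ] [ 510.5 -310.3  109. ] [ 511.1 -259.1  109. ] [ 533.2 -285.   111.5]
milk lane side L [ 708.1 -249.1   64. ] [ 508.5 -255.3   42. ]
tea [ 575.4 -434.9  114. ] [ 530.4 -434.4  109. ]
scene milk [ 508.  -263.5  107. ] [ 517.3 -313.4  107. ] [ 584.1 -299.1  112. ] [ 574.  -247.8  112. ]
chop tips [ 332.5 -190.8    4. ] butt [ 371.  -424.3    6. ] [ 351.8 -307.6    5. ] 236.6810383939298 1.7344588190807986
scene chop [ 332.5 -193.1    4. ] [ 372.1 -425.4    4. ] [ 352.3 -309.3    4. ] 235.6621345102349 1.7395935550936141
```

Positions from the two cameras agree to about 3 mm. I'll go to the cup first.

Emit:
send_rows([
  {"translation": [0.08,-0.1,-0.03]},
  {"translation": [0.16,-0.19,-0.07]},
  {"translation": [0.24,-0.28,-0.1]},
  {"translation": [0.32,-0.37,-0.14]},
  {"translation": [0.4,-0.47,-0.17]},
  {"translation": [0.48,-0.56,-0.21]},
  {"translation": [0.56,-0.65,-0.24]},
  {"translation": [0.64,-0.75,-0.28]},
  {"translation": [0.72,-0.84,-0.31]},
  {"translation": [0.79,-0.93,-0.35]},
], grip=-1)

```text
validation failed for argument at $.co...
```

Emit:
send_rows([
  {"translation": [0.08,-0.1,-0.03]},
  {"translation": [0.16,-0.19,-0.07]},
  {"translation": [0.24,-0.28,-0.1]},
  {"translation": [0.32,-0.37,-0.14]},
  {"translation": [0.4,-0.47,-0.17]},
  {"translation": [0.48,-0.56,-0.21]},
  {"translation": [0.56,-0.65,-0.24]},
  {"translation": [0.64,-0.75,-0.28]},
  {"translation": [0.72,-0.84,-0.31]},
  {"translation": [0.79,-0.93,-0.35]},
])

```text
validation failed for argument at $.co...
```

Emit:
send_rows([
  {"translation": [0.08,-0.1,-0.03]},
  {"translation": [0.16,-0.19,-0.07]},
  {"translation": [0.24,-0.28,-0.1]},
  {"translation": [0.32,-0.37,-0.14]},
  {"translation": [0.4,-0.47,-0.17]},
  {"translation": [0.48,-0.56,-0.21]},
  {"translation": [0.56,-0.65,-0.24]},
  {"translation": [0.64,-0.75,-0.28]},
  {"translation": [0.72,-0.84,-0.31]},
  {"translation": [0.78,-0.93,-0.35]},
])

```text
validation failed for argument at $.co...
```

Emit:
send_rows([
  {"translation": [0.08,-0.1,-0.03],"twist": [0,0,0]},
  {"translation": [0.16,-0.19,-0.07],"twist": [0,0,0]},
  {"translation": [0.24,-0.28,-0.1],"twist": [0,0,0]},
  {"translation": [0.32,-0.37,-0.14],"twist": [0,0,0]},
  {"translation": [0.4,-0.47,-0.17],"twist": [0,0,0]},
  {"translation": [0.48,-0.56,-0.21],"twist": [0,0,0]},
  {"translation": [0.56,-0.65,-0.24],"twist": [0,0,0]},
  {"translation": [0.64,-0.75,-0.28],"twist": [0,0,0]},
  {"translation": [0.72,-0.84,-0.31],"twist": [0,0,0]},
  {"translation": [0.79,-0.93,-0.35],"twist": [0,0,0]},
], grip=-1)

```text
t: 1.1
ee_pos: [302.7, 490.1, 369.5]
orientation: [0.57, 3.089, 0.001]
ft_force: [0.5, -0.4, 0.8]
width: 87.7
```

Emit:
send_rows([
  {"translation": [0.08,-0.1,-0.03],"twist": [0,0,0]},
  {"translation": [0.16,-0.19,-0.07],"twist": [0,0,0]},
  {"translation": [0.24,-0.28,-0.1],"twist": [0,0,0]},
  {"translation": [0.32,-0.37,-0.14],"twist": [0,0,0]},
  {"translation": [0.4,-0.47,-0.17],"twist": [0,0,0]},
  {"translation": [0.48,-0.56,-0.21],"twist": [0,0,0]},
  {"translation": [0.56,-0.65,-0.24],"twist": [0,0,0]},
  {"translation": [0.64,-0.75,-0.28],"twist": [0,0,0]},
  {"translation": [0.72,-0.84,-0.31],"twist": [0,0,0]},
  {"translation": [0.79,-0.93,-0.35],"twist": [0,0,0]},
])

```text
t: 2.1
ee_pos: [381.7, 397.1, 334.5]
orientation: [0.57, 3.089, 0.0]
ft_force: [0.2, 0.3, 0.3]
width: 87.8
```

Emit:
send_rows([
  {"translation": [0.1,-0.12,-0.03],"twist": [0,0,0]},
  {"translation": [0.2,-0.24,-0.07],"twist": [0,0,0]},
  {"translation": [0.3,-0.36,-0.1],"twist": [0,0,0]},
  {"translation": [0.4,-0.48,-0.14],"twist": [0,0,0]},
  {"translation": [0.5,-0.6,-0.17],"twist": [0,0,0]},
  {"translation": [0.6,-0.72,-0.21],"twist": [0,0,0]},
  {"translation": [0.7,-0.84,-0.24],"twist": [0,0,0]},
  {"translation": [0.78,-0.93,-0.28],"twist": [0,0,0]},
  {"translation": [0.78,-0.93,-0.32],"twist": [0,0,0]},
  {"translation": [0.78,-0.93,-0.35],"twist": [0,0,0]},
])

```text
t: 3.1
ee_pos: [459.1, 304.7, 299.2]
orientation: [-0.571, -3.089, 0.0]
ft_force: [-0.9, -0.6, -0.0]
width: 88.3
```

Emit:
send_rows([
  {"translation": [0,0,-0.15],"twist": [0,0,0]},
  {"translation": [0,0,-0.3],"twist": [0,0,0]},
  {"translation": [0,0,-0.45],"twist": [0,0,0]},
  {"translation": [0,0,-0.6],"twist": [0,0,0]},
  {"translation": [0,0,-0.75],"twist": [0,0,0]},
  {"translation": [0,0,-0.85],"twist": [0,0,0]},
  {"translation": [0,0,-0.95],"twist": [0,0,0]},
  {"translation": [0,0,-0.95],"twist": [0,0,0]},
  {"translation": [0,0,-0.95],"twist": [0,0,0]},
  {"translation": [0,0,-0.95],"twist": [0,0,0]},
])

```text
t: 4.1
ee_pos: [459.2, 305.0, 205.2]
orientation: [0.57, 3.089, 0.001]
ft_force: [-0.6, 0.7, 0.1]
width: 87.6
```

Emit:
send_rows([
  {"translation": [0,0,0],"twist": [0,0,0]},
  {"translation": [0,0,0],"twist": [0,0,0]},
  {"translation": [0,0,0],"twist": [0,0,0]},
  {"translation": [0,0,0],"twist": [0,0,0]},
  {"translation": [0,0,0],"twist": [0,0,0]},
  {"translation": [0,0,0],"twist": [0,0,0]},
  {"translation": [0,0,0],"twist": [0,0,0]},
  {"translation": [0,0,0],"twist": [0,0,0]},
  {"translation": [0,0,0],"twist": [0,0,0]},
  {"translation": [0,0,0],"twist": [0,0,0]},
], grip=1)

```text
t: 5.1
ee_pos: [459.1, 305.0, 205.0]
orientation: [0.57, 3.089, 0.001]
ft_force: [0.2, 1.4, 6.1]
width: 59.9
```

Emit:
send_rows([
  {"translation": [0,0,0.1],"twist": [0,0,0]},
  {"translation": [0,0,0.2],"twist": [0,0,0]},
  {"translation": [0,-0.05,0.3],"twist": [0,0,0]},
  {"translation": [0.03,-0.15,0.4],"twist": [0,0,0]},
  {"translation": [0.07,-0.25,0.5],"twist": [0,0,0]},
  {"translation": [0.11,-0.35,0.55],"twist": [0,0,0]},
  {"translation": [0.16,-0.47,0.6],"twist": [0,0,0]},
  {"translation": [0.21,-0.6,0.6],"twist": [0,0,0]},
  {"translation": [0.26,-0.73,0.6],"twist": [0,0,0]},
  {"translation": [0.31,-0.86,0.6],"twist": [0,0,0]},
])

```text
t: 6.1
ee_pos: [490.3, 217.5, 264.3]
orientation: [-0.57, -3.089, 0.001]
ft_force: [-0.1, -0.3, -1.4]
width: 59.6
```

Emit:
send_rows([
  {"translation": [0.04,-0.1,0],"twist": [0,0,0]},
  {"translation": [0.07,-0.2,0],"twist": [0,0,0]},
  {"translation": [0.11,-0.3,0],"twist": [0,0,0]},
  {"translation": [0.15,-0.4,0],"twist": [0,0,0]},
  {"translation": [0.18,-0.5,0],"twist": [0,0,0]},
  {"translation": [0.22,-0.6,0],"twist": [0,0,0]},
  {"translation": [0.26,-0.7,0],"twist": [0,0,0]},
  {"translation": [0.3,-0.8,0],"twist": [0,0,0]},
  {"translation": [0.33,-0.9,0],"twist": [0,0,0]},
  {"translation": [0.37,-1,0],"twist": [0,0,0]},
])

```text
t: 7.1
ee_pos: [527.1, 118.0, 264.6]
orientation: [-0.57, -3.089, 0.0]
ft_force: [0.2, -0.5, -1.5]
width: 59.6
```

Emit:
send_rows([
  {"translation": [0.04,-0.1,0],"twist": [0,0,0]},
  {"translation": [0.07,-0.2,0],"twist": [0,0,0]},
  {"translation": [0.11,-0.3,0],"twist": [0,0,0]},
  {"translation": [0.15,-0.4,0],"twist": [0,0,0]},
  {"translation": [0.18,-0.5,0],"twist": [0,0,0]},
  {"translation": [0.22,-0.6,0],"twist": [0,0,0]},
  {"translation": [0.26,-0.7,0],"twist": [0,0,0]},
  {"translation": [0.3,-0.8,0],"twist": [0,0,0]},
  {"translation": [0.33,-0.9,0],"twist": [0,0,0]},
  {"translation": [0.37,-1,0],"twist": [0,0,0]},
])

```text
t: 8.1
ee_pos: [564.1, 18.0, 264.6]
orientation: [-0.57, -3.089, 0.0]
ft_force: [-0.6, -0.4, -1.5]
width: 59.2
```

Emit:
send_rows([
  {"translation": [0.04,-0.12,0],"twist": [0,0,0]},
  {"translation": [0.08,-0.24,0],"twist": [0,0,0]},
  {"translation": [0.12,-0.36,0],"twist": [0,0,0]},
  {"translation": [0.16,-0.48,0],"twist": [0,0,0]},
  {"translation": [0.2,-0.6,0],"twist": [0,0,0]},
  {"translation": [0.24,-0.72,0],"twist": [0,0,0]},
  {"translation": [0.27,-0.83,0],"twist": [0,0,0]},
  {"translation": [0.29,-0.9,0],"twist": [0,0,0]},
  {"translation": [0.29,-0.9,0],"twist": [0,0,0]},
  {"translation": [0.29,-0.9,0],"twist": [0,0,0]},
])

```text
t: 9.1
ee_pos: [592.8, -71.1, 264.6]
orientation: [-0.57, -3.089, -0.0]
ft_force: [-1.0, -0.3, -1.1]
width: 60.0
```

```bash
python3 - <<'E'
from h import *
snap('top','t1');snap('scene','s1')
a=cv2.imread('pics/t1.png')[150:300,220:380];b=cv2.imread('pics/s1.png')[170:310,230:430]
m=np.hstack([cv2.resize(a,(400,375),interpolation=2),cv2.resize(b,(400,280),interpolation=2)[:375]] if 0 else [cv2.resize(a,(400,375),interpolation=2),cv2.copyMakeBorder(cv2.resize(b,(400,280),interpolation=2),0,95,0,0,0)])
cv2.imwrite('pics/m1.png',m); print(ctrl.get_obs()['width'])
E
```

```text
59.93538643700544
```

View pics/m1.png

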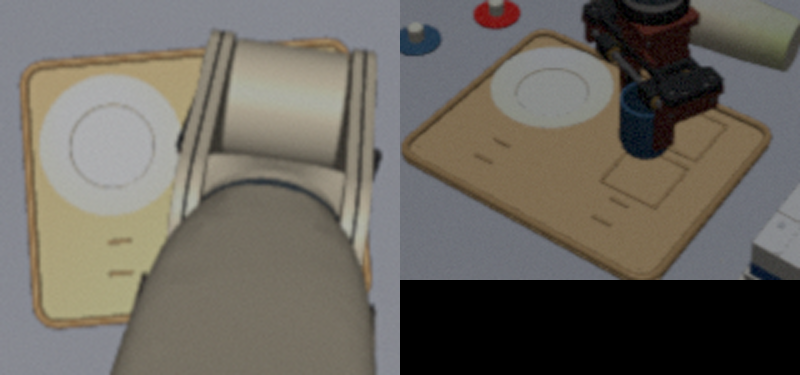

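The cup hangs over the front well in the scene half of the picture, around (645,120). Now I'll lower it, release and lift away.

Emit:
send_rows([
  {"translation": [0,0,-0.1],"twist": [0,0,0]},
  {"translation": [0,0,-0.2],"twist": [0,0,0]},
  {"translation": [0,0,-0.3],"twist": [0,0,0]},
  {"translation": [0,0,-0.4],"twist": [0,0,0]},
  {"translation": [0,0,-0.45],"twist": [0,0,0]},
  {"translation": [0,0,-0.5],"twist": [0,0,0]},
  {"translation": [0,0,-0.53],"twist": [0,0,0]},
  {"translation": [0,0,-0.55],"twist": [0,0,0]},
  {"translation": [0,0,-0.55],"twist": [0,0,0]},
  {"translation": [0,0,-0.55],"twist": [0,0,0]},
])

```text
t: 10.2
ee_pos: [593.1, -71.1, 209.9]
orientation: [0.57, 3.089, -0.0]
ft_force: [-0.2, -0.1, -1.8]
width: 59.2
```

Emit:
send_rows([
  {"translation": [0,0,0],"twist": [0,0,0]},
  {"translation": [0,0,0],"twist": [0,0,0]},
  {"translation": [0,0,0],"twist": [0,0,0]},
  {"translation": [0,0,0],"twist": [0,0,0]},
  {"translation": [0,0,0],"twist": [0,0,0]},
  {"translation": [0,0,0.1],"twist": [0,0,0]},
  {"translation": [0,0,0.25],"twist": [0,0,0]},
  {"translation": [0,0,0.45],"twist": [0,0,0]},
  {"translation": [0,0,0.65],"twist": [0,0,0]},
  {"translation": [0,0,0.8],"twist": [0,0,0]},
], grip=-1)

```text
t: 11.2
ee_pos: [593.3, -71.2, 292.2]
orientation: [0.569, 3.087, 0.0]
ft_force: [-0.3, -0.3, -0.8]
width: 87.5
```

Emit:
send_rows([
  {"translation": [0,0.1,0],"twist": [0,0,0]},
  {"translation": [0,0.2,0],"twist": [0,0,0]},
  {"translation": [0,0.3,0],"twist": [0,0,0]},
  {"translation": [0,0.4,0],"twist": [0,0,0]},
  {"translation": [0,0.5,0],"twist": [0,0,0]},
  {"translation": [0,0.6,0],"twist": [0,0,0]},
  {"translation": [0,0.7,0],"twist": [0,0,0]},
  {"translation": [0,0.8,0],"twist": [0,0,0]},
  {"translation": [0,0.9,0],"twist": [0,0,0]},
  {"translation": [0,1,0],"twist": [0,0,0]},
])

```text
t: 12.2
ee_pos: [592.9, 29.7, 289.7]
orientation: [0.57, 3.089, -0.0]
ft_force: [0.8, -0.3, 0.4]
width: 88.1
```

Emit:
send_rows([
  {"translation": [0,0.1,0],"twist": [0,0,0]},
  {"translation": [0,0.2,0],"twist": [0,0,0]},
  {"translation": [0,0.3,0],"twist": [0,0,0]},
  {"translation": [0,0.4,0],"twist": [0,0,0]},
  {"translation": [0,0.5,0],"twist": [0,0,0]},
  {"translation": [0,0.6,0],"twist": [0,0,0]},
  {"translation": [0,0.7,0],"twist": [0,0,0]},
  {"translation": [0,0.8,0],"twist": [0,0,0]},
  {"translation": [0,0.9,0],"twist": [0,0,0]},
  {"translation": [0,1,0],"twist": [0,0,0]},
])

```text
t: 13.2
ee_pos: [592.9, 129.7, 289.7]
orientation: [0.57, 3.089, -0.0]
ft_force: [0.1, -0.0, 0.2]
width: 87.8
```

Emit:
send_rows([
  {"translation": [0,0.1,0],"twist": [0,0,0]},
  {"translation": [0,0.2,0],"twist": [0,0,0]},
  {"translation": [0,0.3,0],"twist": [0,0,0]},
  {"translation": [0,0.4,0],"twist": [0,0,0]},
  {"translation": [0,0.5,0],"twist": [0,0,0]},
  {"translation": [0,0.6,0],"twist": [0,0,0]},
  {"translation": [0,0.7,0],"twist": [0,0,0]},
  {"translation": [0,0.8,0],"twist": [0,0,0]},
  {"translation": [0,0.9,0],"twist": [0,0,0]},
  {"translation": [0,1,0],"twist": [0,0,0]},
])

```text
t: 14.2
ee_pos: [592.9, 229.7, 289.7]
orientation: [0.57, 3.089, -0.0]
ft_force: [-0.6, 0.0, 0.5]
width: 87.6
```

```bash
python3 - <<'E'
from h import *
snap('top','t2');snap('scene','s2')
a=cv2.imread('pics/t2.png')[180:260,290:380];b=cv2.imread('pics/s2.png')[210:300,300:420]
m=np.hstack([cv2.resize(a,(400,356),interpolation=2),cv2.copyMakeBorder(cv2.resize(b,(400,300),interpolation=2),0,56,0,0,0)])
cv2.imwrite('pics/m2.png',m)
E
```

```text
(no output)
```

View pics/m2.png

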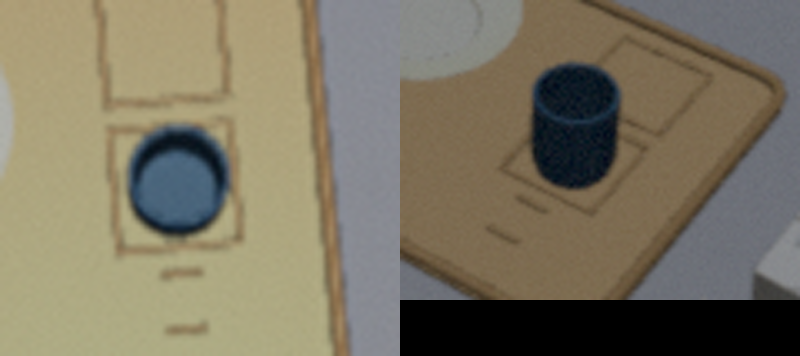

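```bash
python3 - <<'E'
from m import *
print(px2w('t2',290+178.5/4.444,180+177/4.444,72),px2w('s2',300+176/3.333,210+94/3.333,72))
# circle check: project rim for candidate centre = TCP
for c in [(593,-71),(591,-71)]:
  a=np.array([w2px('t2',[c[0]+30*np.cos(t),c[1]+30*np.sin(t),72]) for t in np.linspace(0,6.3,60)]);b=np.array([w2px('s2',[c[0]+30*np.cos(t),c[1]+30*np.sin(t),72]) for t in np.linspace(0,6.3,60)])
  a=(a-[290,180])*4.444;b=(b-[300,210])*3.333+[400,0];print(c,a.min(0),a.max(0),b.min(0),b.max(0))
E
```

```text
[589.1 -71.1  72. ] [589.7 -73.6  72. ]
(593, -71) [126.  118.6] [230.7 222.1] [530.9  59.1] [620.9 121.4]
(591, -71) [125.9 122. ] [230.7 225.6] [529.   60.7] [619.1 123. ]
```

The cup stands upright in the front well, with its rim centre at about (590.5,-71). Next is the lid. I'll grip the knob, release, turn about 86° and grip again, which centres it both ways.

Emit:
send_rows([
  {"translation": [0,0.12,0],"twist": [0,0,0]},
  {"translation": [0,0.24,0],"twist": [0,0,0]},
  {"translation": [0.01,0.36,0],"twist": [0,0,0]},
  {"translation": [0.01,0.48,0],"twist": [0,0,0]},
  {"translation": [0.02,0.6,0],"twist": [0,0,0]},
  {"translation": [0.02,0.72,0],"twist": [0,0,0]},
  {"translation": [0.03,0.82,0],"twist": [0,0,0]},
  {"translation": [0.03,0.82,-0.1],"twist": [0,0,0]},
  {"translation": [0.03,0.82,-0.2],"twist": [0,0,0]},
  {"translation": [0.03,0.82,-0.3],"twist": [0,0,0]},
])

```text
t: 15.3
ee_pos: [595.6, 310.3, 258.3]
orientation: [-0.57, -3.088, 0.001]
ft_force: [0.1, -0.3, -0.1]
width: 88.1
```

Emit:
send_rows([
  {"translation": [0,0,-0.1],"twist": [0,0,0]},
  {"translation": [0,0,-0.2],"twist": [0,0,0]},
  {"translation": [0,0,-0.3],"twist": [0,0,0]},
  {"translation": [0,0,-0.4],"twist": [0,0,0]},
  {"translation": [0,0,-0.5],"twist": [0,0,0]},
  {"translation": [0,0,-0.58],"twist": [0,0,0]},
  {"translation": [0,0,-0.63],"twist": [0,0,0]},
  {"translation": [0,0,-0.64],"twist": [0,0,0]},
  {"translation": [0,0,-0.64],"twist": [0,0,0]},
  {"translation": [0,0,-0.64],"twist": [0,0,0]},
])

```text
t: 16.3
ee_pos: [596.1, 311.0, 196.1]
orientation: [0.57, 3.089, 0.001]
ft_force: [-0.1, 1.2, 0.2]
width: 87.9
```

Emit:
send_rows([
  {"translation": [0,0,0],"twist": [0,0,0]},
  {"translation": [0,0,0],"twist": [0,0,0]},
  {"translation": [0,0,0],"twist": [0,0,0]},
  {"translation": [0,0,0],"twist": [0,0,0]},
  {"translation": [0,0,0],"twist": [0,0,0]},
  {"translation": [0,0,0],"twist": [0,0,0]},
  {"translation": [0,0,0],"twist": [0,0,0]},
  {"translation": [0,0,0],"twist": [0,0,0]},
  {"translation": [0,0,0],"twist": [0,0,0]},
  {"translation": [0,0,0],"twist": [0,0,0]},
], grip=1)

```text
t: 17.3
ee_pos: [596.0, 310.9, 195.7]
orientation: [0.57, 3.089, 0.0]
ft_force: [0.2, -0.0, 0.8]
width: 19.8
```

Emit:
send_rows([
  {"translation": [0,0,0],"twist": [0,0,0]},
  {"translation": [0,0,0],"twist": [0,0,0]},
  {"translation": [0,0,0],"twist": [0,0,0]},
  {"translation": [0,0,0],"twist": [0,0,-0.15]},
  {"translation": [0,0,0],"twist": [0,0,-0.3]},
  {"translation": [0,0,0],"twist": [0,0,-0.45]},
  {"translation": [0,0,0],"twist": [0,0,-0.6]},
  {"translation": [0,0,0],"twist": [0,0,-0.75]},
  {"translation": [0,0,0],"twist": [0,0,-0.9]},
  {"translation": [0,0,0],"twist": [0,0,-1]},
], grip=0)

```text
t: 18.3
ee_pos: [595.9, 310.9, 195.7]
orientation: [-1.32, -2.851, 0.0]
ft_force: [0.0, -0.4, 0.0]
width: 43.8
```

Emit:
send_rows([
  {"translation": [0,0,0],"twist": [0,0,-0.1]},
  {"translation": [0,0,0],"twist": [0,0,-0.2]},
  {"translation": [0,0,0],"twist": [0,0,-0.3]},
  {"translation": [0,0,0],"twist": [0,0,-0.4]},
  {"translation": [0,0,0],"twist": [0,0,-0.5]},
  {"translation": [0,0,0],"twist": [0,0,-0.6]},
  {"translation": [0,0,0],"twist": [0,0,-0.7]},
  {"translation": [0,0,0],"twist": [0,0,-0.8]},
  {"translation": [0,0,0],"twist": [0,0,-0.9]},
  {"translation": [0,0,0],"twist": [0,0,-1]},
])

```text
t: 19.3
ee_pos: [595.9, 310.9, 195.7]
orientation: [-1.984, -2.436, 0.0]
ft_force: [0.5, 0.2, -0.0]
width: 43.3
```

Emit:
send_rows([
  {"translation": [0,0,0],"twist": [0,0,-0.15]},
  {"translation": [0,0,0],"twist": [0,0,-0.3]},
  {"translation": [0,0,0],"twist": [0,0,-0.45]},
  {"translation": [0,0,0],"twist": [0,0,-0.6]},
  {"translation": [0,0,0],"twist": [0,0,-0.75]},
  {"translation": [0,0,0],"twist": [0,0,-0.9]},
  {"translation": [0,0,0],"twist": [0,0,-1]},
  {"translation": [0,0,0],"twist": [0,0,-1]},
  {"translation": [0,0,0],"twist": [0,0,-1]},
  {"translation": [0,0,0],"twist": [0,0,-1]},
])

```text
t: 20.3
ee_pos: [596.0, 310.8, 195.7]
orientation: [2.522, 1.873, -0.0]
ft_force: [-1.1, -0.8, 0.4]
width: 44.1
```

Emit:
send_rows([
  {"translation": [0,0,0],"twist": [0,0,0]},
  {"translation": [0,0,0],"twist": [0,0,0]},
  {"translation": [0,0,0],"twist": [0,0,0]},
  {"translation": [0,0,0],"twist": [0,0,0]},
  {"translation": [0,0,0],"twist": [0,0,0]},
  {"translation": [0,0,0],"twist": [0,0,0]},
  {"translation": [0,0,0],"twist": [0,0,0]},
  {"translation": [0,0,0],"twist": [0,0,0]},
  {"translation": [0,0,0],"twist": [0,0,0]},
  {"translation": [0,0,0],"twist": [0,0,0]},
], grip=1)

```text
t: 21.3
ee_pos: [596.0, 310.9, 195.7]
orientation: [-2.523, -1.872, -0.0]
ft_force: [0.2, -0.0, -0.2]
width: 20.2
```

Emit:
send_rows([
  {"translation": [0,0,0.15],"twist": [0,0,0]},
  {"translation": [0,0,0.3],"twist": [0,0,0]},
  {"translation": [0,-0.05,0.45],"twist": [0,0,0]},
  {"translation": [0,-0.15,0.6],"twist": [0,0,0]},
  {"translation": [0,-0.25,0.75],"twist": [0,0,0]},
  {"translation": [0,-0.38,0.88],"twist": [0,0,0]},
  {"translation": [0,-0.51,1],"twist": [0,0,0]},
  {"translation": [0,-0.64,1],"twist": [0,0,0]},
  {"translation": [0,-0.77,1],"twist": [0,0,0]},
  {"translation": [0,-0.9,1],"twist": [0,0,0]},
])

```text
t: 22.3
ee_pos: [595.6, 219.5, 295.0]
orientation: [-2.523, -1.871, 0.002]
ft_force: [-0.8, 1.6, -1.3]
width: 20.2
```

Emit:
send_rows([
  {"translation": [0,-0.1,0],"twist": [0,0,0]},
  {"translation": [0,-0.2,0],"twist": [0,0,0]},
  {"translation": [0,-0.3,0],"twist": [0,0,0]},
  {"translation": [0,-0.4,0],"twist": [0,0,0]},
  {"translation": [0,-0.5,0],"twist": [0,0,0]},
  {"translation": [0,-0.6,0],"twist": [0,0,0]},
  {"translation": [0,-0.7,0],"twist": [0,0,0]},
  {"translation": [0,-0.8,0],"twist": [0,0,0]},
  {"translation": [0,-0.9,0],"twist": [0,0,0]},
  {"translation": [0,-1,0],"twist": [0,0,0]},
])

```text
t: 23.3
ee_pos: [595.9, 120.0, 295.7]
orientation: [-2.523, -1.872, 0.0]
ft_force: [-0.0, -0.4, -0.4]
width: 19.6
```

Emit:
send_rows([
  {"translation": [0,-0.1,0],"twist": [0,0,0]},
  {"translation": [0,-0.2,0],"twist": [0,0,0]},
  {"translation": [0,-0.3,0],"twist": [0,0,0]},
  {"translation": [0,-0.4,0],"twist": [0,0,0]},
  {"translation": [0,-0.5,0],"twist": [0,0,0]},
  {"translation": [0,-0.6,0],"twist": [0,0,0]},
  {"translation": [0,-0.7,0],"twist": [0,0,0]},
  {"translation": [0,-0.8,0],"twist": [0,0,0]},
  {"translation": [0,-0.9,0],"twist": [0,0,0]},
  {"translation": [0,-1,0],"twist": [0,0,0]},
])

```text
t: 24.3
ee_pos: [595.9, 20.0, 295.7]
orientation: [2.523, 1.872, 0.0]
ft_force: [0.2, 0.3, -0.4]
width: 20.0
```

Emit:
send_rows([
  {"translation": [-0.01,-0.1,0],"twist": [0,0,0]},
  {"translation": [-0.02,-0.2,0],"twist": [0,0,0]},
  {"translation": [-0.03,-0.3,0],"twist": [0,0,0]},
  {"translation": [-0.04,-0.42,0],"twist": [0,0,0]},
  {"translation": [-0.055,-0.54,0],"twist": [0,0,0]},
  {"translation": [-0.055,-0.66,0],"twist": [0,0,0]},
  {"translation": [-0.055,-0.78,0],"twist": [0,0,0]},
  {"translation": [-0.055,-0.87,0],"twist": [0,0,0]},
  {"translation": [-0.055,-0.92,0],"twist": [0,0,0]},
  {"translation": [-0.055,-0.92,0],"twist": [0,0,0]},
])

```text
t: 25.3
ee_pos: [590.5, -71.8, 295.6]
orientation: [2.524, 1.871, 0.0]
ft_force: [1.2, 0.0, -0.0]
width: 20.0
```

```bash
python3 - <<'E'
from h import *
snap('top','t3');snap('scene','s3')
a=cv2.imread('pics/t3.png')[150:290,260:400];b=cv2.imread('pics/s3.png')[180:300,290:420]
m=np.hstack([cv2.resize(a,(390,390),interpolation=2),cv2.copyMakeBorder(cv2.resize(b,(410,378),interpolation=2),0,12,0,0,0)])
cv2.imwrite('pics/m3.png',m); print(ctrl.get_obs()['ee_pos'])
E
```

```text
[590.45368685 -71.05888531 295.63325743]
```

View pics/m3.png

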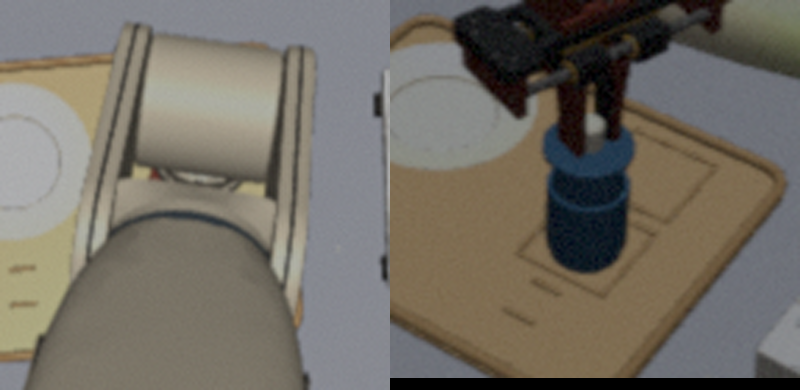

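```bash
python3 - <<'E'
from m import *
s=410/130
for n,z,r in(('flange top',110.5,32.5),('rim',72,30)):
  b=np.array([w2px('s3',[590.5+r*np.cos(t),-71.3+r*np.sin(t),z]) for t in np.linspace(0,6.3,90)]);b=(b-[290,180])*s+[390,0];print(n,b.min(0),b.max(0))
E
```

```text
flange top [540.8 109.9] [635.4 173.8]
rim [543.5 152.5] [628.7 211.6]
```

In the scene half the lid flange spans columns 545–634 and the cup rim 547–629. Both match the projected, concentric circles within 2 px, so I'll lower it.

Emit:
send_rows([
  {"translation": [0,0,-0.05],"twist": [0,0,0]},
  {"translation": [0,0,-0.1],"twist": [0,0,0]},
  {"translation": [0,0,-0.15],"twist": [0,0,0]},
  {"translation": [0,0,-0.2],"twist": [0,0,0]},
  {"translation": [0,0,-0.24],"twist": [0,0,0]},
  {"translation": [0,0,-0.27],"twist": [0,0,0]},
  {"translation": [0,0,-0.29],"twist": [0,0,0]},
  {"translation": [0,0,-0.31],"twist": [0,0,0]},
  {"translation": [0,0,-0.33],"twist": [0,0,0]},
  {"translation": [0,0,-0.34],"twist": [0,0,0]},
])

```text
t: 26.4
ee_pos: [590.6, -71.1, 261.7]
orientation: [2.523, 1.872, 0.001]
ft_force: [1.2, 1.1, 4.0]
width: 20.0
```

The lid seated at the expected height with 4 N. I'll release it and go to the milk.

Emit:
send_rows([
  {"translation": [0,0,0],"twist": [0,0,0]},
  {"translation": [0,0,0],"twist": [0,0,0]},
  {"translation": [0,0,0],"twist": [0,0,0]},
  {"translation": [0,0,0],"twist": [0,0,0]},
  {"translation": [0,0,0],"twist": [0,0,0]},
  {"translation": [0,0,0.15],"twist": [0,0,0]},
  {"translation": [0,0,0.3],"twist": [0,0,0]},
  {"translation": [0,0,0.5],"twist": [0,0,0]},
  {"translation": [0,0,0.7],"twist": [0,0,0]},
  {"translation": [0,0,0.85],"twist": [0,0,0]},
], grip=-1)

```text
t: 27.4
ee_pos: [590.8, -71.2, 349.5]
orientation: [2.521, 1.871, 0.003]
ft_force: [-0.1, -0.4, 0.3]
width: 87.5
```

Emit:
send_rows([
  {"translation": [-0.03,-0.1,0],"twist": [0,0,-0.1]},
  {"translation": [-0.07,-0.2,0],"twist": [0,0,-0.2]},
  {"translation": [-0.1,-0.3,0],"twist": [0,0,-0.3]},
  {"translation": [-0.14,-0.4,0],"twist": [0,0,-0.4]},
  {"translation": [-0.18,-0.5,0],"twist": [0,0,-0.5]},
  {"translation": [-0.21,-0.6,0],"twist": [0,0,-0.6]},
  {"translation": [-0.25,-0.7,0],"twist": [0,0,-0.7]},
  {"translation": [-0.29,-0.8,0],"twist": [0,0,-0.8]},
  {"translation": [-0.32,-0.9,0],"twist": [0,0,-0.9]},
  {"translation": [-0.36,-1,0],"twist": [0,0,-1]},
])

```text
t: 28.4
ee_pos: [554.4, -171.5, 347.8]
orientation: [2.908, 1.186, 0.001]
ft_force: [-0.0, -0.2, 1.2]
width: 87.8
```

Emit:
send_rows([
  {"translation": [-0.03,-0.1,0],"twist": [0,0,-0.1]},
  {"translation": [-0.07,-0.2,0],"twist": [0,0,-0.2]},
  {"translation": [-0.1,-0.3,0],"twist": [0,0,-0.3]},
  {"translation": [-0.14,-0.4,0],"twist": [0,0,-0.4]},
  {"translation": [-0.18,-0.5,0],"twist": [0,0,-0.5]},
  {"translation": [-0.21,-0.6,0],"twist": [0,0,-0.6]},
  {"translation": [-0.25,-0.7,0],"twist": [0,0,-0.7]},
  {"translation": [-0.29,-0.8,0],"twist": [0,0,-0.8]},
  {"translation": [-0.32,-0.9,0],"twist": [0,0,-0.9]},
  {"translation": [-0.36,-1,0],"twist": [0,0,-1]},
])

```text
t: 29.4
ee_pos: [518.4, -271.6, 347.8]
orientation: [3.111, 0.43, 0.001]
ft_force: [-0.2, 0.1, -0.9]
width: 87.6
```

Emit:
send_rows([
  {"translation": [0,-0.05,0],"twist": [0,0,-0.1]},
  {"translation": [0,-0.1,0],"twist": [0,0,-0.2]},
  {"translation": [0,-0.13,0],"twist": [0,0,-0.3]},
  {"translation": [0,-0.16,0],"twist": [0,0,-0.4]},
  {"translation": [0,-0.16,0],"twist": [0,0,-0.49]},
  {"translation": [0,-0.16,0],"twist": [0,-0.05,-0.49]},
  {"translation": [0,-0.16,0],"twist": [0,-0.1,-0.49]},
  {"translation": [0,-0.16,0],"twist": [0,-0.15,-0.49]},
  {"translation": [0,-0.16,0],"twist": [0,-0.21,-0.49]},
  {"translation": [0,-0.16,0],"twist": [0,-0.21,-0.49]},
])

```text
t: 30.4
ee_pos: [518.2, -287.0, 346.9]
orientation: [3.122, 0.05, 0.164]
ft_force: [0.1, -0.2, 0.1]
width: 87.8
```

```bash
python3 - <<'E'
from h import *
from scipy.spatial.transform import Rotation as R
np.set_printoptions(precision=3,suppress=True)
snap('top','t4');snap('scene','s4')
o=ctrl.get_obs();r=R.from_rotvec(o['orientation']).as_matrix();print(o['t'],o['ee_pos'],r[:,1],r[:,2],o['ee_pos']+163*r[:,2],o['qpos'])
a=cv2.imread('pics/t4.png')[170:270,290:450];b=cv2.imread('pics/s4.png')[180:340,290:490]
m=np.hstack([cv2.resize(a,(400,250),interpolation=2),cv2.resize(b,(400,320),interpolation=2)[:250]][:0] or [cv2.copyMakeBorder(cv2.resize(a,(400,250),interpolation=2),0,70,0,0,0),cv2.resize(b,(400,320),interpolation=2)])
cv2.imwrite('pics/m4.png',m)
E
```

```text
30.5 [ 518.336 -287.09   346.828] [ 0.031 -0.999  0.016] [ 0.104 -0.013 -0.995] [ 535.238 -289.179  184.72 ] [-0.535  0.432  1.774  0.056  0.841  0.969]
```

View pics/m4.png

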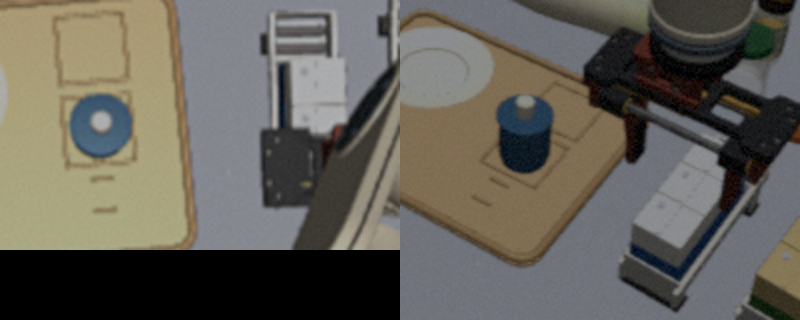

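The lid sits on the cup in the front well. The gripper is above the front milk, so I'll descend and grip it.

Emit:
send_rows([
  {"translation": [0,0,-0.12],"twist": [0.03,0,0]},
  {"translation": [0,0,-0.24],"twist": [0.03,0,0]},
  {"translation": [0,0,-0.36],"twist": [0.03,0,0]},
  {"translation": [0,0,-0.48],"twist": [0.03,0,0]},
  {"translation": [0,0,-0.6],"twist": [0.03,0,0]},
  {"translation": [0,0,-0.72],"twist": [0.03,0,0]},
  {"translation": [0,0,-0.84],"twist": [0.03,0,0]},
  {"translation": [0,0,-0.94],"twist": [0.03,0,0]},
  {"translation": [0,0,-1],"twist": [0.03,0,0]},
  {"translation": [0,0,-1],"twist": [0.03,0,0]},
])

```text
t: 31.5
ee_pos: [518.2, -287.0, 245.7]
orientation: [-3.136, -0.048, -0.161]
ft_force: [0.3, -0.4, 0.7]
width: 87.7
```

Emit:
send_rows([
  {"translation": [0,0,0],"twist": [0,0,0]},
  {"translation": [0,0,0],"twist": [0,0,0]},
  {"translation": [0,0,0],"twist": [0,0,0]},
  {"translation": [0,0,0],"twist": [0,0,0]},
  {"translation": [0,0,0],"twist": [0,0,0]},
  {"translation": [0,0,0],"twist": [0,0,0]},
  {"translation": [0,0,0],"twist": [0,0,0]},
  {"translation": [0,0,0],"twist": [0,0,0]},
  {"translation": [0,0,0],"twist": [0,0,0]},
  {"translation": [0,0,0],"twist": [0,0,0]},
], grip=1)

```text
t: 32.5
ee_pos: [518.6, -287.2, 247.0]
orientation: [-3.137, -0.048, -0.164]
ft_force: [-1.2, 1.9, 6.4]
width: 53.8
```

```bash
python3 - <<'E'
from h import *
snap('scene','s5')
b=cv2.imread('pics/s5.png')[200:360,360:560]
cv2.imwrite('pics/m5.png',cv2.resize(b,(600,480),interpolation=2))
E
```

```text
(no output)
```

View pics/m5.png

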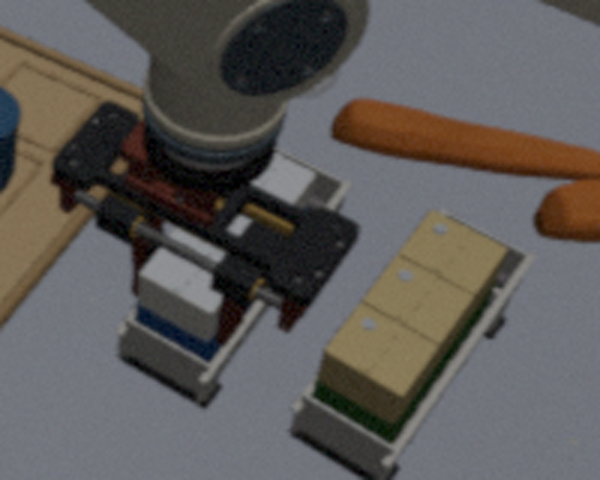

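The jaws hold the front milk at 53.8 mm. I'll lift it square to the rollers, straighten it and carry it to the back well.

Emit:
send_rows([
  {"translation": [-0.01,0,0.08],"twist": [0,0,0]},
  {"translation": [-0.02,0,0.16],"twist": [0,0,0]},
  {"translation": [-0.025,0,0.24],"twist": [0,0,0]},
  {"translation": [-0.035,0,0.33],"twist": [0,0,0]},
  {"translation": [-0.045,0,0.43],"twist": [0,0,0]},
  {"translation": [-0.055,0,0.54],"twist": [0,0,0]},
  {"translation": [-0.07,0,0.66],"twist": [0,0,0]},
  {"translation": [-0.08,0,0.78],"twist": [0,0,0]},
  {"translation": [-0.09,0,0.9],"twist": [0,0,0]},
  {"translation": [-0.1,0,1],"twist": [0,0,0]},
])

```text
t: 33.55
ee_pos: [508.5, -287.2, 348.2]
orientation: [3.137, 0.048, 0.165]
ft_force: [-0.2, 1.2, -1.2]
width: 53.9
```

Emit:
send_rows([
  {"translation": [0.07,0.07,0],"twist": [0,0.02,0.01]},
  {"translation": [0.14,0.14,0],"twist": [0,0.04,0.02]},
  {"translation": [0.21,0.21,0],"twist": [0,0.06,0.03]},
  {"translation": [0.29,0.29,0],"twist": [0,0.08,0.04]},
  {"translation": [0.37,0.37,0],"twist": [0,0.11,0.05]},
  {"translation": [0.45,0.45,0],"twist": [0,0.13,0.06]},
  {"translation": [0.53,0.53,0],"twist": [0,0.15,0.08]},
  {"translation": [0.61,0.61,0],"twist": [0,0.17,0.09]},
  {"translation": [0.68,0.68,0],"twist": [0,0.19,0.1]},
  {"translation": [0.75,0.75,0],"twist": [0,0.21,0.11]},
])

```text
t: 34.55
ee_pos: [584.1, -211.5, 346.7]
orientation: [-3.134, -0.135, 0.003]
ft_force: [0.2, -0.3, -1.4]
width: 53.8
```

Emit:
send_rows([
  {"translation": [0.1,0.07,0],"twist": [0,0,0]},
  {"translation": [0.2,0.14,0],"twist": [0,0,0]},
  {"translation": [0.3,0.21,0],"twist": [0,0,0]},
  {"translation": [0.4,0.29,0],"twist": [0,0,0]},
  {"translation": [0.5,0.37,0],"twist": [0,0,0]},
  {"translation": [0.6,0.45,0],"twist": [0,0,0]},
  {"translation": [0.7,0.53,0],"twist": [0,0,0]},
  {"translation": [0.8,0.61,0],"twist": [0,0,0]},
  {"translation": [0.9,0.68,0],"twist": [0,0,0]},
  {"translation": [1,0.75,0],"twist": [0,0,0]},
])

```text
t: 35.55
ee_pos: [684.3, -136.5, 346.7]
orientation: [-3.134, -0.134, 0.002]
ft_force: [0.5, -0.2, -1.5]
width: 53.8
```

Emit:
send_rows([
  {"translation": [0,0.1,0],"twist": [0,0,0]},
  {"translation": [0,0.2,0],"twist": [0,0,0]},
  {"translation": [0,0.3,0],"twist": [0,0,0]},
  {"translation": [0,0.4,0],"twist": [0,0,0]},
  {"translation": [0,0.5,0],"twist": [0,0,0]},
  {"translation": [0,0.6,0],"twist": [0,0,0]},
  {"translation": [0,0.68,0],"twist": [0,0,0]},
  {"translation": [0,0.74,0],"twist": [0,0,0]},
  {"translation": [0,0.74,0],"twist": [0,0,0]},
  {"translation": [0,0.74,0],"twist": [0,0,0]},
])

```text
t: 36.55
ee_pos: [683.5, -63.1, 346.7]
orientation: [-3.134, -0.135, 0.002]
ft_force: [-0.3, 0.4, -2.1]
width: 54.2
```

```bash
python3 - <<'E'
from h import *
from scipy.spatial.transform import Rotation as R
np.set_printoptions(precision=3,suppress=True)
snap('top','t6');snap('scene','s6')
o=ctrl.get_obs();r=R.from_rotvec(o['orientation']).as_matrix();print(o['t'],o['ee_pos'],r[:,1],r[:,2],o['ee_pos']+163*r[:,2],o['width'])
b=cv2.imread('pics/s6.png')[170:350,310:550]
cv2.imwrite('pics/m6.png',cv2.resize(b,(720,540),interpolation=2))
E
```

```text
36.65 [683.475 -63.461 346.689] [ 0.085 -0.996 -0.005] [-0.001  0.005 -1.   ] [683.287 -62.679 183.691] 53.52969322508119
```

View pics/m6.png

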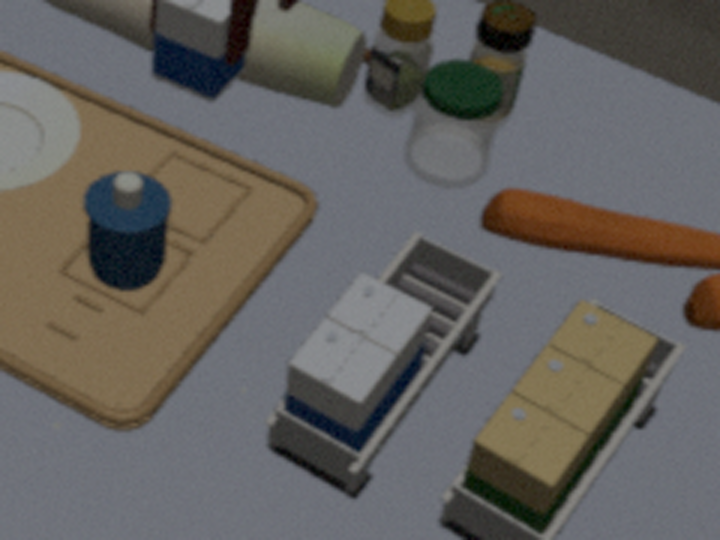

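```bash
python3 - <<'E'
from m import *
from scipy.spatial.transform import Rotation as R
for z in (128,132,136):
  print(z,[px2w('s6',310+x/3,170+y/3,z)[:2] for x,y in((153,70),(210,97),(243,66))])
g=np.array([683.3,-62.7]);a=0.0855;x=np.array([np.cos(a),np.sin(a)]);y=np.array([-x[1],x[0]])
for sx,sy in((-1,1),(-1,-1),(1,-1)):
  p=g+sx*23*x+sy*27*y;print(p,(w2px('s6',[*p,132.2])-[310,170])*3)
E
```

```text
128 [array([670.4, -32.5]), array([672., -84.]), array([717.8, -82. ])]
132 [array([666.4, -35.3]), array([667.9, -86.5]), array([713.4, -84.6])]
136 [array([662.3, -38.1]), array([663.9, -89.1]), array([709.1, -87.2])]
[658.1 -37.8] [149.   76.5]
[662.7 -91.6] [211.5 103.2]
[708.5 -87.6] [242.6  70.6]
```

The next milk is at the stop, with its front top corner at (288,365), and the third is behind it. The carried carton is aligned, so I'll lower it.

Emit:
send_rows([
  {"translation": [0,0,-0.12],"twist": [0,0,0]},
  {"translation": [0,0,-0.24],"twist": [0,0,0]},
  {"translation": [0,0,-0.36],"twist": [0,0,0]},
  {"translation": [-0.01,0,-0.48],"twist": [0,0,0]},
  {"translation": [-0.01,0,-0.6],"twist": [0,0,0]},
  {"translation": [-0.01,0,-0.72],"twist": [0,0,0]},
  {"translation": [-0.01,0,-0.82],"twist": [0,0,0]},
  {"translation": [-0.01,0,-0.9],"twist": [0,0,0]},
  {"translation": [-0.01,0,-0.96],"twist": [0,0,0]},
  {"translation": [-0.01,0,-1],"twist": [0,0,0]},
])

```text
t: 37.65
ee_pos: [682.5, -63.1, 246.2]
orientation: [-3.134, -0.134, 0.002]
ft_force: [-0.5, -0.3, -2.4]
width: 53.8
```

Emit:
send_rows([
  {"translation": [0,0,-0.06],"twist": [0,0,0]},
  {"translation": [0,0,-0.1],"twist": [0,0,0]},
  {"translation": [0,0,-0.14],"twist": [0,0,0]},
  {"translation": [0,0,-0.17],"twist": [0,0,0]},
  {"translation": [0,0,-0.19],"twist": [0,0,0]},
  {"translation": [0,0,-0.21],"twist": [0,0,0]},
  {"translation": [0,0,-0.23],"twist": [0,0,0]},
  {"translation": [0,0,-0.24],"twist": [0,0,0]},
  {"translation": [0,0,-0.25],"twist": [0,0,0]},
  {"translation": [0,0,-0.25],"twist": [0,0,0]},
])

```text
t: 38.65
ee_pos: [682.4, -63.1, 221.6]
orientation: [-3.134, -0.134, 0.002]
ft_force: [0.1, -0.5, -1.8]
width: 54.0
```

Emit:
send_rows([
  {"translation": [0,0,-0.005],"twist": [0,0,0]},
  {"translation": [0,0,-0.01],"twist": [0,0,0]},
  {"translation": [0,0,-0.015],"twist": [0,0,0]},
  {"translation": [0,0,-0.02],"twist": [0,0,0]},
  {"translation": [0,0,-0.025],"twist": [0,0,0]},
  {"translation": [0,0,-0.03],"twist": [0,0,0]},
  {"translation": [0,0,-0.03],"twist": [0,0,0]},
  {"translation": [0,0,-0.03],"twist": [0,0,0]},
  {"translation": [0,0,-0.03],"twist": [0,0,0]},
  {"translation": [0,0,-0.03],"twist": [0,0,0]},
])

```text
t: 39.65
ee_pos: [682.5, -63.1, 219.9]
orientation: [-3.134, -0.134, 0.001]
ft_force: [-3.4, 0.1, 8.0]
width: 53.8
```

Emit:
send_rows([
  {"translation": [0,0,0.01],"twist": [0,0,0]},
  {"translation": [0,0,0.01],"twist": [0,0,0]},
  {"translation": [0,0,0.01],"twist": [0,0,0]},
  {"translation": [0,0,0.01],"twist": [0,0,0]},
  {"translation": [0,0,0.1],"twist": [0,0,0]},
  {"translation": [0,0,0.25],"twist": [0,0,0]},
  {"translation": [0,0,0.43],"twist": [0,0,0]},
  {"translation": [0,0,0.62],"twist": [0,0,0]},
  {"translation": [0,0,0.81],"twist": [0,0,0]},
  {"translation": [0,0,1],"twist": [0,0,0]},
], grip=-1)

```text
t: 40.65
ee_pos: [682.6, -63.2, 321.6]
orientation: [-3.134, -0.134, -0.002]
ft_force: [0.9, -0.3, 0.1]
width: 87.5
```

Emit:
send_rows([
  {"translation": [-0.08,-0.06,0.05],"twist": [0,0,0.08]},
  {"translation": [-0.16,-0.12,0.1],"twist": [0,0,0.16]},
  {"translation": [-0.24,-0.18,0.15],"twist": [0,0,0.24]},
  {"translation": [-0.32,-0.24,0.2],"twist": [0,0,0.32]},
  {"translation": [-0.41,-0.3,0.2],"twist": [0,0,0.4]},
  {"translation": [-0.5,-0.37,0.2],"twist": [0,0,0.49]},
  {"translation": [-0.58,-0.43,0.2],"twist": [0,0,0.58]},
  {"translation": [-0.66,-0.49,0.2],"twist": [0,0,0.66]},
  {"translation": [-0.75,-0.55,0.2],"twist": [0,0,0.74]},
  {"translation": [-0.83,-0.61,0.2],"twist": [0,0,0.825]},
])

```text
t: 41.65
ee_pos: [599.2, -124.4, 340.7]
orientation: [-3.04, -0.776, 0.0]
ft_force: [0.3, 0.9, 0.0]
width: 88.0
```

Emit:
send_rows([
  {"translation": [-0.08,-0.06,0],"twist": [0,0,0.08]},
  {"translation": [-0.16,-0.12,0],"twist": [0,0,0.16]},
  {"translation": [-0.24,-0.18,0],"twist": [0,0,0.24]},
  {"translation": [-0.32,-0.24,0],"twist": [0,0,0.32]},
  {"translation": [-0.41,-0.3,0],"twist": [0,0,0.4]},
  {"translation": [-0.5,-0.37,0],"twist": [0,0,0.49]},
  {"translation": [-0.58,-0.43,0],"twist": [0,0,0.58]},
  {"translation": [-0.66,-0.49,0],"twist": [0,0,0.66]},
  {"translation": [-0.75,-0.55,0],"twist": [0,0,0.74]},
  {"translation": [-0.83,-0.61,0],"twist": [0,0,0.825]},
])

```text
t: 42.65
ee_pos: [516.2, -185.4, 340.5]
orientation: [-2.818, -1.383, 0.002]
ft_force: [0.4, -0.2, 0.8]
width: 87.6
```

Emit:
send_rows([
  {"translation": [-0.08,-0.06,0],"twist": [0,0,0.08]},
  {"translation": [-0.16,-0.12,0],"twist": [0,0,0.16]},
  {"translation": [-0.24,-0.18,0],"twist": [0,0,0.24]},
  {"translation": [-0.32,-0.24,0],"twist": [0,0,0.32]},
  {"translation": [-0.41,-0.3,0],"twist": [0,0,0.4]},
  {"translation": [-0.5,-0.37,0],"twist": [0,0,0.49]},
  {"translation": [-0.58,-0.43,0],"twist": [0,0,0.58]},
  {"translation": [-0.66,-0.49,0],"twist": [0,0,0.66]},
  {"translation": [-0.75,-0.55,0],"twist": [0,0,0.74]},
  {"translation": [-0.83,-0.61,0],"twist": [0,0,0.825]},
])

```text
t: 43.65
ee_pos: [433.2, -246.5, 340.4]
orientation: [-2.476, -1.931, 0.005]
ft_force: [-0.6, 0.0, -0.7]
width: 87.8
```

Emit:
send_rows([
  {"translation": [-0.08,-0.06,0],"twist": [0,0,0.08]},
  {"translation": [-0.16,-0.12,0],"twist": [0,0,0.16]},
  {"translation": [-0.24,-0.18,0],"twist": [0,0,0.24]},
  {"translation": [-0.32,-0.24,-0.1],"twist": [0,0,0.32]},
  {"translation": [-0.41,-0.3,-0.2],"twist": [0,0,0.4]},
  {"translation": [-0.5,-0.37,-0.3],"twist": [0,0,0.49]},
  {"translation": [-0.58,-0.43,-0.4],"twist": [0,0,0.58]},
  {"translation": [-0.66,-0.49,-0.5],"twist": [0,0,0.66]},
  {"translation": [-0.75,-0.55,-0.6],"twist": [0,0,0.74]},
  {"translation": [-0.82,-0.62,-0.7],"twist": [0,0,0.825]},
])

```text
t: 44.65
ee_pos: [351.4, -308.7, 269.9]
orientation: [-2.029, -2.398, 0.007]
ft_force: [-0.1, -0.6, -0.9]
width: 87.6
```

```bash
python3 - <<'E'
from h import *
from scipy.spatial.transform import Rotation as R
np.set_printoptions(precision=3,suppress=True)
snap('top','t7');snap('scene','s7')
o=ctrl.get_obs();r=R.from_rotvec(o['orientation']).as_matrix();g=o['ee_pos']+163*r[:,2];print(o['t'],o['ee_pos'],r[:,1],r[:,2],g,'jaw',np.arctan2(r[1,1],r[0,1]),o['qpos'])
print('to go',352-g[0],-308.5-g[1],183.5-o['ee_pos'][2])
a=cv2.imread('pics/t7.png')[170:340,220:480];b=cv2.imread('pics/s7.png')[190:430,280:480]
m=np.hstack([cv2.copyMakeBorder(cv2.resize(a,(400,262),interpolation=2),0,218,0,0,0),cv2.resize(b,(400,480),interpolation=2)])
cv2.imwrite('pics/m7.png',m)
E
```

```text
44.75 [ 350.961 -308.653  269.189] [ 0.987  0.163 -0.005] [-0.005 -0.002 -1.   ] [ 350.19  -308.963  106.191] jaw 0.1639149135156038 [-0.746  0.42   2.057 -0.007  0.666 -0.904]
to go 1.8101083127745596 0.46270180292447094 -85.68933463115104
```

View pics/m7.png

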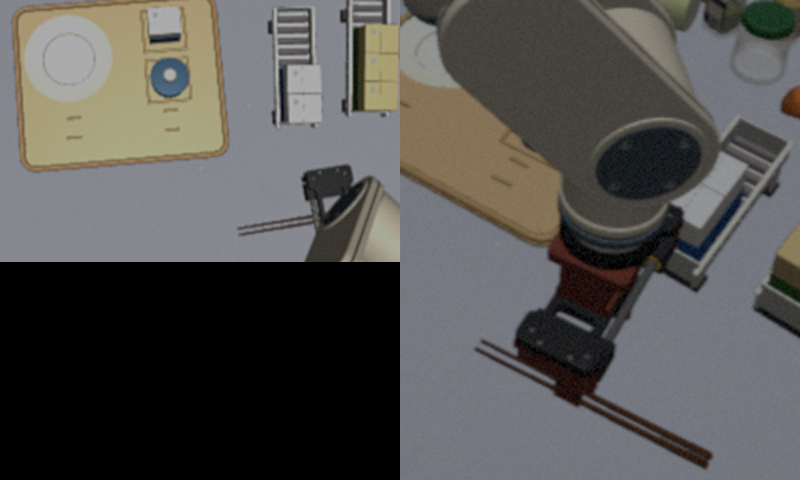

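The milk stands in the back well. The top half shows the cup and lid in front of it, with the jaws straddling the chopsticks. I'll descend and grip.

Emit:
send_rows([
  {"translation": [0.01,0,-0.12],"twist": [0,0,0]},
  {"translation": [0.015,0,-0.24],"twist": [0,0,0]},
  {"translation": [0.015,0,-0.36],"twist": [0,0,0]},
  {"translation": [0.015,0,-0.48],"twist": [0,0,0]},
  {"translation": [0.015,0,-0.6],"twist": [0,0,0]},
  {"translation": [0.015,0,-0.7],"twist": [0,0,0]},
  {"translation": [0.015,0,-0.77],"twist": [0,0,0]},
  {"translation": [0.015,0,-0.82],"twist": [0,0,0]},
  {"translation": [0.015,0,-0.85],"twist": [0,0,0]},
  {"translation": [0.015,0,-0.85],"twist": [0,0,0]},
], grip=0)

```text
t: 45.75
ee_pos: [352.9, -308.1, 183.4]
orientation: [-2.029, -2.395, 0.007]
ft_force: [-0.0, 1.0, -0.0]
width: 44.0
```

Emit:
send_rows([
  {"translation": [0,0,0],"twist": [0,0,0]},
  {"translation": [0,0,0],"twist": [0,0,0]},
  {"translation": [0,0,0],"twist": [0,0,0]},
  {"translation": [0,0,0],"twist": [0,0,0]},
  {"translation": [0,0,0],"twist": [0,0,0]},
  {"translation": [0,0,0],"twist": [0,0,0]},
  {"translation": [0,0,0],"twist": [0,0,0]},
  {"translation": [0,0,0],"twist": [0,0,0]},
  {"translation": [0,0,0],"twist": [0,0,0]},
  {"translation": [0,0,0],"twist": [0,0,0]},
], grip=1)

```text
t: 46.75
ee_pos: [353.0, -308.2, 183.9]
orientation: [-2.03, -2.395, 0.007]
ft_force: [-0.3, 0.3, 5.8]
width: 14.2
```

Emit:
send_rows([
  {"translation": [0,0,0.08],"twist": [0,0,0]},
  {"translation": [0,0,0.16],"twist": [0,0,0]},
  {"translation": [0,0,0.26],"twist": [0,0,0]},
  {"translation": [0,0,0.38],"twist": [0,0,0]},
  {"translation": [0,0,0.5],"twist": [0,0,0]},
  {"translation": [0,0.02,0.62],"twist": [0,0,0]},
  {"translation": [0,0.05,0.74],"twist": [0,0,0]},
  {"translation": [0,0.09,0.84],"twist": [0,0,0]},
  {"translation": [0,0.14,0.93],"twist": [0,0,0]},
  {"translation": [0,0.2,1],"twist": [0,0,0]},
])

```text
t: 47.75
ee_pos: [352.9, -287.7, 284.5]
orientation: [-2.03, -2.395, 0.007]
ft_force: [-0.2, 0.5, 0.1]
width: 14.4
```

Emit:
send_rows([
  {"translation": [0.05,0.1,0],"twist": [0,0,-0.02]},
  {"translation": [0.1,0.2,0],"twist": [0,0,-0.03]},
  {"translation": [0.16,0.3,0],"twist": [0,0,-0.05]},
  {"translation": [0.22,0.4,0],"twist": [0,0,-0.06]},
  {"translation": [0.27,0.5,0],"twist": [0,0,-0.08]},
  {"translation": [0.33,0.6,0],"twist": [0,0,-0.1]},
  {"translation": [0.38,0.7,0],"twist": [0,0,-0.11]},
  {"translation": [0.44,0.8,0],"twist": [0,0,-0.13]},
  {"translation": [0.5,0.9,0],"twist": [0,0,-0.15]},
  {"translation": [0.55,0.99,0],"twist": [0,0,-0.16]},
])

```text
t: 48.75
ee_pos: [408.2, -188.2, 283.5]
orientation: [-2.123, -2.311, 0.007]
ft_force: [0.0, 0.4, -0.7]
width: 14.4
```

Emit:
send_rows([
  {"translation": [0.05,0.1,0],"twist": [0,0,0]},
  {"translation": [0.1,0.2,0],"twist": [0,0,0]},
  {"translation": [0.16,0.3,0],"twist": [0,0,0]},
  {"translation": [0.22,0.4,0],"twist": [0,0,0]},
  {"translation": [0.27,0.5,0],"twist": [0,0,0]},
  {"translation": [0.33,0.6,0],"twist": [0,0,0]},
  {"translation": [0.38,0.7,0],"twist": [0,0,0]},
  {"translation": [0.44,0.8,0],"twist": [0,0,0]},
  {"translation": [0.5,0.9,0],"twist": [0,0,0]},
  {"translation": [0.55,0.99,0],"twist": [0,0,0]},
])

```text
t: 49.75
ee_pos: [463.5, -89.3, 283.7]
orientation: [-2.123, -2.312, 0.007]
ft_force: [-0.5, 0.4, 0.2]
width: 14.5
```

Emit:
send_rows([
  {"translation": [0.06,0.12,0],"twist": [0,0,0]},
  {"translation": [0.13,0.24,0],"twist": [0,0,0]},
  {"translation": [0.2,0.36,0],"twist": [0,0,0]},
  {"translation": [0.27,0.49,0],"twist": [0,0,0]},
  {"translation": [0.34,0.62,0],"twist": [0,0,0]},
  {"translation": [0.41,0.75,0],"twist": [0,0,0]},
  {"translation": [0.48,0.87,0],"twist": [0,0,0]},
  {"translation": [0.54,0.99,0],"twist": [0,0,0]},
  {"translation": [0.54,0.99,0],"twist": [0,0,0]},
  {"translation": [0.54,0.99,0],"twist": [0,0,0]},
])

```text
t: 50.75
ee_pos: [516.9, 9.1, 283.5]
orientation: [-2.122, -2.312, 0.007]
ft_force: [0.4, -0.9, -0.3]
width: 14.3
```

```bash
python3 - <<'E'
from h import *
from scipy.spatial.transform import Rotation as R
np.set_printoptions(precision=3,suppress=True)
snap('top','t8');snap('scene','s8')
o=ctrl.get_obs();r=R.from_rotvec(o['orientation']).as_matrix();g=o['ee_pos']+163*r[:,2];print(o['t'],o['ee_pos'],g,'jaw',np.arctan2(r[1,1],r[0,1]),o['width'])
a=cv2.imread('pics/t8.png')[160:300,220:380];b=cv2.imread('pics/s8.png')[150:320,210:430]
m=np.hstack([cv2.resize(a,(400,350),interpolation=2),cv2.copyMakeBorder(cv2.resize(b,(400,309),interpolation=2),0,41,0,0,0)])
cv2.imwrite('pics/m8.png',m)
E
```

```text
50.85 [516.63    8.603 283.573] [515.728   8.377 120.575] jaw 0.08465571887522015 14.1700404646286
```

View pics/m8.png

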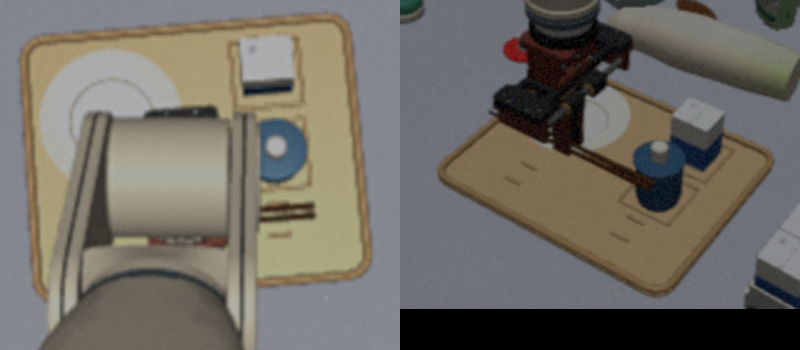

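```bash
python3 - <<'E'
from m import *
print(px2w('t8',220+315/2.5,160+211/2.5,105),px2w('s8',210+652/(400/220)-400/(400/220),150+186/(400/220),105))
E
```

```text
[ 523.1 -109.2  105. ] [ 523.  -112.5  105. ]
```

The butt end measures about (523,-111), against (526,-111) expected, which is well inside the notch slack. I'll lower and release.

Emit:
send_rows([
  {"translation": [0,0,-0.12],"twist": [0,0,0]},
  {"translation": [0,0,-0.24],"twist": [0,0,0]},
  {"translation": [0,0,-0.36],"twist": [0,0,0]},
  {"translation": [0,0,-0.48],"twist": [0,0,0]},
  {"translation": [0,0,-0.6],"twist": [0,0,0]},
  {"translation": [0,0,-0.7],"twist": [0,0,0]},
  {"translation": [0,0,-0.79],"twist": [0,0,0]},
  {"translation": [0,0,-0.86],"twist": [0,0,0]},
  {"translation": [0,0,-0.91],"twist": [0,0,0]},
  {"translation": [0,0,-0.95],"twist": [0,0,0]},
])

```text
t: 51.85
ee_pos: [517.0, 8.9, 188.3]
orientation: [-2.123, -2.312, 0.007]
ft_force: [-0.4, 1.3, -0.5]
width: 14.2
```

Emit:
send_rows([
  {"translation": [0,0,0],"twist": [0,0,0]},
  {"translation": [0,0,0],"twist": [0,0,0]},
  {"translation": [0,0,0],"twist": [0,0,0]},
  {"translation": [0,0,0],"twist": [0,0,0]},
  {"translation": [0,0,0],"twist": [0,0,0]},
  {"translation": [0,0,0.1],"twist": [0,0,0]},
  {"translation": [0,0,0.3],"twist": [0,0,0]},
  {"translation": [0,0,0.5],"twist": [0,0,0]},
  {"translation": [0,0,0.75],"twist": [0,0,0]},
  {"translation": [0,0,1],"twist": [0,0,0]},
], grip=0)

```text
t: 52.85
ee_pos: [516.7, 8.9, 290.2]
orientation: [-2.123, -2.312, 0.007]
ft_force: [0.2, 0.0, 0.6]
width: 44.1
```

Emit:
send_rows([
  {"translation": [-0.1,0.1,0.1],"twist": [0,0,0]},
  {"translation": [-0.2,0.2,0.2],"twist": [0,0,0]},
  {"translation": [-0.3,0.3,0.3],"twist": [0,0,0]},
  {"translation": [-0.4,0.4,0.4],"twist": [0,0,0]},
  {"translation": [-0.5,0.5,0.5],"twist": [0,0,0]},
  {"translation": [-0.6,0.6,0.6],"twist": [0,0,0]},
  {"translation": [-0.7,0.7,0.7],"twist": [0,0,0]},
  {"translation": [-0.8,0.8,0.8],"twist": [0,0,0]},
  {"translation": [-0.9,0.9,0.9],"twist": [0,0,0]},
  {"translation": [-1,1,1],"twist": [0,0,0]},
])

```text
t: 53.85
ee_pos: [416.1, 109.7, 389.5]
orientation: [-2.123, -2.312, 0.007]
ft_force: [-0.4, 0.2, 0.4]
width: 43.8
```

Emit:
send_rows([
  {"translation": [0,0.1,0],"twist": [0,0,0]},
  {"translation": [0,0.2,0],"twist": [0,0,0]},
  {"translation": [0,0.3,0],"twist": [0,0,0]},
  {"translation": [0,0.4,0],"twist": [0,0,0]},
  {"translation": [0,0.5,0],"twist": [0,0,0]},
  {"translation": [0,0.6,0],"twist": [0,0,0]},
  {"translation": [0,0.7,0],"twist": [0,0,0]},
  {"translation": [0,0.8,0],"twist": [0,0,0]},
  {"translation": [0,0.9,0],"twist": [0,0,0]},
  {"translation": [0,1,0],"twist": [0,0,0]},
])

```text
t: 54.85
ee_pos: [416.9, 209.7, 388.7]
orientation: [-2.123, -2.312, 0.007]
ft_force: [0.0, 0.3, 0.3]
width: 44.1
```

```bash
python3 - <<'E'
from h import *
snap('top','t9');snap('scene','s9')
a=cv2.imread('pics/t9.png')[155:295,220:380];b=cv2.imread('pics/s9.png')[170:360,230:550]
cv2.imwrite('pics/m9.png',np.hstack([cv2.resize(a,(400,350),interpolation=2),cv2.copyMakeBorder(cv2.resize(b,(400,238),interpolation=2),0,112,0,0,0)]))
E
```

```text
(no output)
```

View pics/m9.png

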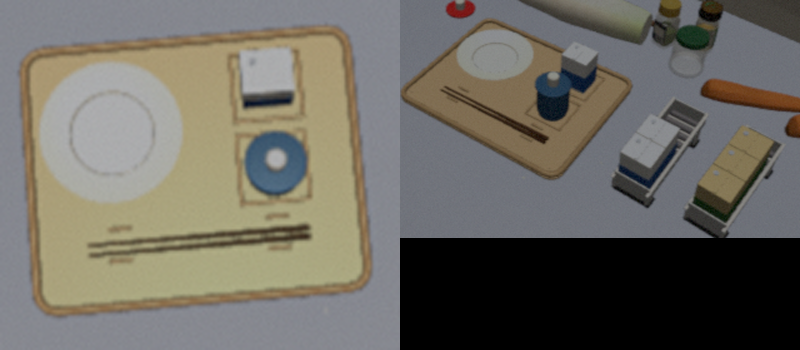

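All in place, so I'll hand in.

```bash
python3 -c "
from workcell import ctrl
print(ctrl.close_job())"
```

```text
the job is handed in; nothing more can be done
None
```

The tray is laid and the job is handed in, at about 55 s of the 115 s allowed. The order was cup, lid, milk, chopsticks.

What the last pictures and readings showed:
- **Cup and lid:** The cup stands in the front well. The lid went down to within 0.1 mm of the expected seated height, with 4 N on the wrist.
- **Milk:** The front carton came out of the lane and stands upright in the back well. The second one rolled to the stop by itself.
- **Tea and red lid:** Both were left alone. The tea cartons look unmoved.
- **Chopsticks:** They lie between both rib pairs, about centred, with the tips to the left.
- **Robot:** It is clear of everything. The largest wrist force I saw reported was about 8 N, when the milk touched the tray floor.

Where checks disagreed:
- **Cameras:** The two cameras differed by 2–3 mm in y.
- **Cup:** It measured about 3 mm nearer the robot than where the gripper had set it. I aimed the lid at the measured position, and it seated.
- **Milk carton:** It touched down about 1.5 mm higher than I had worked out.
- **Chopsticks:** Held over the tray, the butt end measured about 3 mm off the expected spot. That was within the notch slack.

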